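# Test the trip bar of a strap roller press along its length

### The arm

A 6-joint arm with a two-finger parallel gripper is mounted at the origin on the work surface. World frame = base frame: x ahead of the robot, y to its left, z up, the work surface at z = 0. Lengths are in mm, angles in degrees, forces in N, time in s.
With the tool pointing down it reaches from about 250 to 775 mm from the base axis. Payload 8.9 kg.
Tool frame: the origin (TCP) lies at the very end of the fingers, on their centre line; the grasp point (between the pads) lies 19 mm behind it; z points along the fingers, y is the direction in which the jaws open and shut (so a half turn about z gives the same grasp; the last joint's range is limited). The gripper opens to 85 mm and grips with 20 to 120 N. Pads are 22 mm wide; open, the fingers measure 114 mm over their backs; the gripper's body (76 mm by 85 mm) begins 54 mm behind the grasp point. The pads swing forward as they close: fully open they stand 13 mm farther back than shut.
Start: joints at [-80.403, 16.656, -8.789, 64.555, 0, 82.019], TCP at [158.557, -500.483, 231.305] pointing down, gripper open.
Joint ranges: [-144.48, 144.48], [-52.06, 99.96], [-74.48, 78.29], [-112.23, 115.85], [-86.99, 84.42], [-180, 180]. Speed limits (degrees/s): [127.2, 127.2, 159.86, 180, 180, 180].

### API

Orientations are given as a 3x3 rotation matrix whose columns are the frame's x, y, z axes.
In Python, from rig import ctrl, vision, job gives the robot as it stands.
- The arm moves only by the tool arm_command, never from a script. Its argument "steps" is a list that holds one entry, the list of rows, each a list of 5 numbers: the closure in counts, from 0 (fully open) to 255 (shut), then the shift along the tool's x, y, z in units of 50 cm (1.0 is 50 cm), then the turn about the tool's z in units of 180 degrees (1.0 is 180 degrees). A call has 1 to 10 rows; each row is the pose to reach, as a shift and turn from the pose measured when the call began, along the tool's axes at that moment, turning the shorter way round; what a row does not reach only later rows make up. A row lasts 1/8 s, in which the tool goes at most 62.5 mm and 10.7 degrees, less where a joint would pass 70% of its speed; a pose out of reach is approached as far as the arm can. A call with a number of a shift or a turn outside -1 to 1 is refused whole. A call with a gripper value outside its range is refused whole. The fingers move at their own pace and stop on an object; "squeeze" is the grip in N (left out, the last holds). Time passes only in rows, so rows that repeat a pose let the fingers close. It gives the time, the measured TCP pose, the force and the opening at its end, in the units of the state.
- ctrl.observe(): the state, without advancing time (a new reading comes with each control period).
- vision.grab_frame(name): name is "side" or "top" or "wrist"; returns the picture (384x512x3 uint8, red, green, blue); there is no depth.
- vision.calibration(name): a dict with "fx", "fy", "cx", "cy" (pixels), "pose" (4x4, takes a point from camera to world coordinates); the wrist camera has in their place "tool_from_camera" (4x4, takes a point from camera to tool coordinates, whose origin is the TCP and whose axes are the flange's). Camera axes: x right, y down, z forward; pixel columns grow to the right and rows downward; lengths in mm; the calibration is good to about 2 mm. A picture is of the moment at which its call begins: read the wrist's pose just before it. calibration takes no time and is no camera call.
- job.job_done(): hands the job in, once; it reports no verdict.
The state is a dict: "clock": time; "joints": joint angles; "qvel": joint speeds; "joint_torque": joint torques, N m; "tool_pos": TCP position; "ee_rot": TCP orientation; "ft_force": force on the tool from outside, world axes, zero at the start; "wrist_torque": the same for the moment, N m; "opening": opening from 0.0 (shut) to 1.0 (fully open).
Only numpy, scipy, OpenCV 4.12 (cv2) and the standard library are available. Lean on these libraries where they do the work, as an engineer would, in place of code of your own. Each camera call takes 0.05 s, during which the arm holds its last target.

### The job

Before the shift, test the safety trip bar across the front of the orange roller press: with the fingertips push the bar gently in towards the rollers at the yellow band nearest the robot, about half of its travel so that it trips, then run the fingertips along it, past the middle band to the yellow band at the far end, keeping it tripped all the way. There let it go so that it springs back, and move clear. Do not push it hard against its stop, do not come to or leave the bar between the end bands, and leave everything else on the bench where it is.

Things in the scene. Friction and masses are not known exactly. Their poses are not given: they have to be found in the camera images.
- roller_press: orange bench roller press, 0.4 m wide, fixed. Origin: centre of its underside, on the table. +x: level, from the feed side over the feed table into the rollers; +y: along the bar, to its end farther from the robot; z up. Steel feed table 80 mm above the bench, ending 49 mm in front of the bar's axis, as does the base; the tall head (222 mm, knobs to 250) starts 94 mm behind it. Space over and beside the bar is free.
- trip_bar (a joint): safety trip bar, black rubber, round, 16 mm thick, 360 mm between side arms, axis level 140 mm above the bench. Arms pivot 80 mm below it: it swings in to the machine's +x. Value in rad: 0 at rest, grows pushed in (0.01 rad = 0.8 mm); tripped from 0.055 (4.4 mm), hard stop 0.17 (13.6 mm). Spring: 1 N, plus 0.63 N per mm (6 N at 8 mm); it returns the bar when let go.
- band_near (a point): centre of the yellow band (14 mm wide) on the trip bar at the end nearest the robot, on the bar's axis with the bar at rest (fixed to the machine: does not move with the bar). Axes as the machine's.
- band_mid (a point): the same for the middle yellow band, 100 mm from each of the others
- band_far (a point): the same for the yellow band farthest from the robot
- tag_die_center (a point): loose bystander, to be left alone: tag die: heavy eight-sided steel-rule cutting die, 110 x 72 mm, 32 mm high, with two flat cross bars. The point is its centre, half-way up.
- keeper_die_center (a point): loose bystander, to be left alone: small five-sided steel-rule die, 70 x 40 mm, 32 mm high. The point is its centre, half-way up.
- edge_paint_center (a point): loose bystander, to be left alone: dark brown bottle of edge paint with a black cap, 48 mm wide, 130 mm tall, standing in front of the machine. The point is its centre, half-way up.
- pattern_weight_center (a point): loose bystander, to be left alone: brass pattern weight with a knob, 52 mm wide, 58 mm tall, standing in front of the machine. The point is its centre, half-way up.
- tape_roll_center (a point): loose bystander, to be left alone: roll of buff tape lying flat, 90 mm across, 24 mm high. The point is its centre, half-way up.
- rivet_jar_center (a point): loose bystander, to be left alone: copper-coloured jar with a white lid, 64 mm wide, 75 mm tall. The point is its centre, half-way up.
- mallet_grip (a point): loose bystander, to be left alone: mallet with a wooden handle, about 300 mm long, lying at the right of the bench; the point is on its handle.

How it is judged (in metres and radians):
On the way, in this order (a step that is already met when the one before it is completed fails the run):
1. the bar is tripped by the fingers at the near band (within 25 mm along the bar) (value of joint trip_bar above 0.055 rad and contact force between the fingers and roller_press above 0.3 N and y of the grasp point in the frame of band_mid between -0.125 and -0.075 m), for 0.2 s.
2. the fingers, sliding along it, hold it tripped at the middle band (within 20 mm) (value of joint trip_bar above 0.055 rad and contact force between the fingers and roller_press above 0.3 N and y of the grasp point in the frame of band_mid between -0.02 and 0.02 m), for 0.05 s.
3. the fingers hold it tripped at the far band (within 25 mm) (value of joint trip_bar above 0.055 rad and contact force between the fingers and roller_press above 0.3 N and y of the grasp point in the frame of band_mid between 0.075 and 0.125 m), for 0.2 s.
At the end, for the whole second after the job is handed in: the trip bar, once tested from near band to far band, is back at rest (under 0.02 rad), and every bystander is within 20 mm of where it stood (value of joint trip_bar below 0.02 rad and distance of each of tag_die_center, keeper_die_center, edge_paint_center, pattern_weight_center, tape_roll_center, rivet_jar_center, mallet_grip from where it was at the start of the episode below 0.02 m); the robot touches nothing.
It fails at once if between the end bands the bar was let out of its tripped position, or the fingers came to or left the bar there instead of at an end band (value of joint trip_bar below 0.055 rad and y of the grasp point in the frame of band_mid between -0.07 and 0.07 m and x of the grasp point in the frame of band_mid between -0.055 and 0.035 m and z of the grasp point in the frame of band_mid below 0.05 m).
It fails at once if the bar or the machine was pushed hard (over 20 N) (contact force between any of the fingers, the arm and roller_press above 20 N).
It fails at once if a bystander was shifted, knocked over or picked up (moved more than 20 mm) (distance of any of tag_die_center, keeper_die_center, edge_paint_center, pattern_weight_center, tape_roll_center, rivet_jar_center, mallet_grip from where it was at the start of the episode above 0.02 m).
It also fails if it takes over 48 s, if anything falls off the work surface, if the arm or the gripper's body presses on something with over 40 N, if the wrist force passes 120 N, or if a joint passes its speed limit or range.

## Working session

There is one attempt and no reset: what is moved stays moved. The work goes in short steps, Python scripts to look and compute and a tool call to move; the robot and the scene stay as the last step left them, time stands still between calls to the robot, and variables do not carry over. Pictures are saved under pics/ and viewed, and the job is handed in when it is done.

Besides the shell and the picture viewer there is one more tool, called by a JSON object that holds its "api" and its "payload". arm_command: Moves the arm, as the interface text tells. Shifts and turns lie within -1 to 1; 1 stands for 50 cm of shift or 180 degrees of turn. Its arguments: {"type":"object","properties":{"steps":{"type":"array","items":{"type":"array","items":{"type":"array","items":{"type":"number"}}}},"squeeze":{"type":"number"}},"required":["steps"]}

```bash
mkdir -p pics; ls; python3 - <<'E'
from rig import ctrl, vision, job
import cv2,numpy as np
np.set_printoptions(suppress=True,precision=3)
s=ctrl.observe()
for k in s: print(k,np.array(s[k]).tolist())
for n in("side","top"):
    im=vision.grab_frame(n); cv2.imwrite(f"pics/{n}0.png",im[:,:,::-1]); print(n,vision.calibration(n))
print(vision.calibration("wrist"))
E
```

```text
pics
clock 0.0
joints [-80.40392526567828, 16.689164077242992, -8.830198590558204, 64.55656702461711, -0.0004979669148298873, 82.01945958870716]
qvel [0.040167361176672196, 0.016131424864194284, -0.09672789752665084, 0.045606536472062136, 0.026711150922405513, -0.03217288266491358]
joint_torque [0.000711706088623032, -53.71432185173035, 33.13724398612976, 0.015910862130112946, -6.97341329214396e-05, -6.359620670082222e-06]
tool_pos [158.47267402111981, -500.0447282604361, 230.7358565264958]
ee_rot [[0.953314016847759, 0.30198068252435073, -0.00022948576852010558], [0.3019807187926326, -0.953313139451221, 0.001305230685215691], [0.00017538265472586735, -0.0013135949847662563, -0.9999991218541846]]
ft_force [0.872481329970006, -0.011402402018956901, 0.38887590614065326]
wrist_torque [0.007108448025033647, 0.0667247872858286, -0.019571237556244424]
opening 1.0022743649393069
side {'fx': 495.8008033916931, 'fy': 495.8008033916931, 'cx': 257.1000251753918, 'cy': 188.85455685034955, 'pose': array([[  -0.817,   -0.37 ,    0.442, -294.204],
       [  -0.576,    0.541,   -0.613, 1087.78 ],
       [  -0.012,   -0.755,   -0.655, 1238.835],
       [   0.   ,    0.   ,    0.   ,    1.   ]])}
top {'fx': 482.09034452158846, 'fy': 482.09034452158846, 'cx': 262.82422399895546, 'cy': 193.73835683751787, 'pose': array([[   0.002,   -0.996,    0.095,  318.129],
       [  -1.   ,   -0.004,   -0.016,   43.804],
       [   0.016,   -0.095,   -0.995, 1792.134],
       [   0.   ,    0.   ,    0.   ,    1.   ]])}
{'fx': 328.7062259361588, 'fy': 328.7062259361588, 'cx': 256.8573242506523, 'cy': 190.05215622349417, 'tool_from_camera': array([[   0.   ,   -0.945,   -0.328,   84.09 ],
       [   1.   ,    0.   ,   -0.   ,   -0.395],
       [   0.   ,   -0.328,    0.945, -142.629],
       [   0.   ,    0.   ,    0.   ,    1.   ]])}
```

View pics/side0.png

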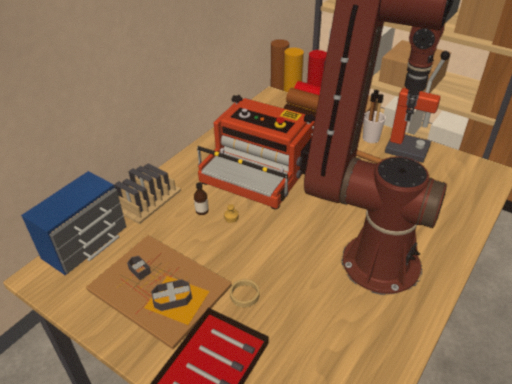

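View pics/top0.png

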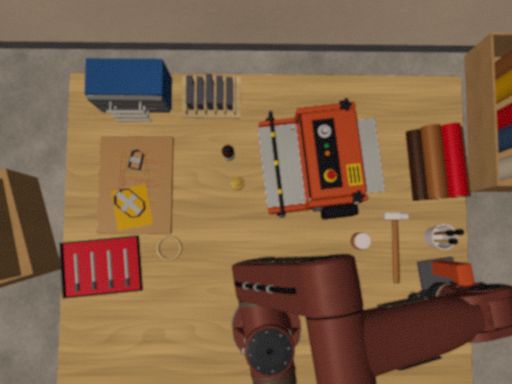

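The side view shows the press at about (255,150), with the bar running from (200,150) to (290,178). In the top view the bar runs from (271,116) to (280,213), with the feed side facing left (+y world). Next I'll zoom in and find the bands.

```bash
cat > h.py <<'E'
import cv2,numpy as np
from rig import ctrl, vision, job
np.set_printoptions(suppress=True,precision=2)
C={n:vision.calibration(n) for n in("side","top")}
def ray(n,u,v):
    c=C[n];d=np.array([(u-c['cx'])/c['fx'],(v-c['cy'])/c['fy'],1.]);P=c['pose'];return P[:3,3],P[:3,:3]@d
def plane(n,u,v,z):
    o,d=ray(n,u,v);return o+d*(z-o[2])/d[2]
def tri(a,b):
    (o1,d1),(o2,d2)=ray("side",*a),ray("top",*b)
    t=np.linalg.lstsq(np.c_[d1,-d2],o2-o1,rcond=None)[0];p,q=o1+t[0]*d1,o2+t[1]*d2
    return (p+q)/2,np.linalg.norm(p-q)
E
python3 - <<'E'
from h import *
for n,(x0,y0,x1,y1) in dict(side=(185,85,325,235),top=(210,90,400,225)).items():
    im=cv2.imread(f"pics/{n}0.png")
    hsv=cv2.cvtColor(im,cv2.COLOR_BGR2HSV)
    m=cv2.inRange(hsv,(20,120,110),(35,255,255))
    N,l,st,ce=cv2.connectedComponentsWithStats(m)
    for i in range(1,N):
        u,v=ce[i]
        if x0<u<x1 and y0<v<y1: print(n,st[i,4],ce[i],plane(n,u,v,140))
    c=im[y0:y1,x0:x1]; cv2.imwrite(f"pics/{n}z.png",cv2.resize(c,None,fx=4,fy=4,interpolation=cv2.INTER_CUBIC))
E
```

```text
side 1 [285.  89.] [ 731.3 -556.9  140. ]
side 95 [290.41 114.87] [ 599.56 -392.87  140.  ]
side 44 [279.89 124.86] [ 595.05 -307.67  140.  ]
side 18 [216.   153.33] [686.89 -17.6  140.  ]
side 21 [239.81 160.86] [587.09 -30.82 140.  ]
side 23 [264.35 168.87] [487.43 -42.71 140.  ]
side 1 [232. 208.] [458.88 183.54 140.  ]
top 19 [272.42 134.11] [684.09 -15.15 140.  ]
top 20 [275.85 162.3 ] [584.83 -27.08 140.  ]
top 275 [353.95 174.07] [ 544.91 -297.98  140.  ]
top 49 [327.98 177.16] [ 533.71 -207.63  140.  ]
top 121 [236.02 182.85] [512.55 110.33 140.  ]
top 18 [279.5 191. ] [484.9  -39.64 140.  ]
```

View pics/sidez.png

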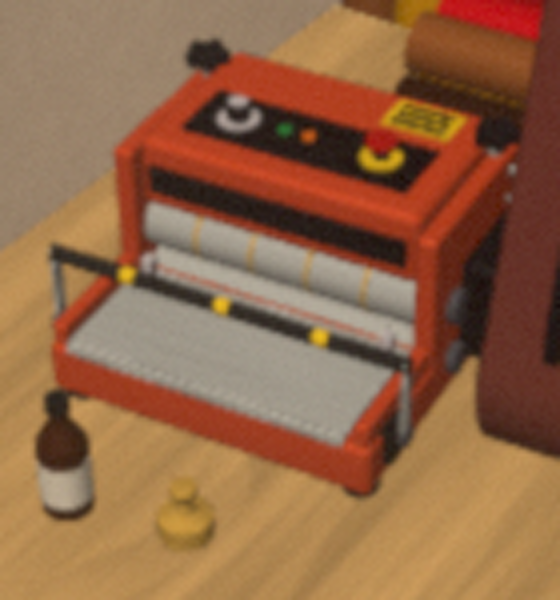

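View pics/topz.png

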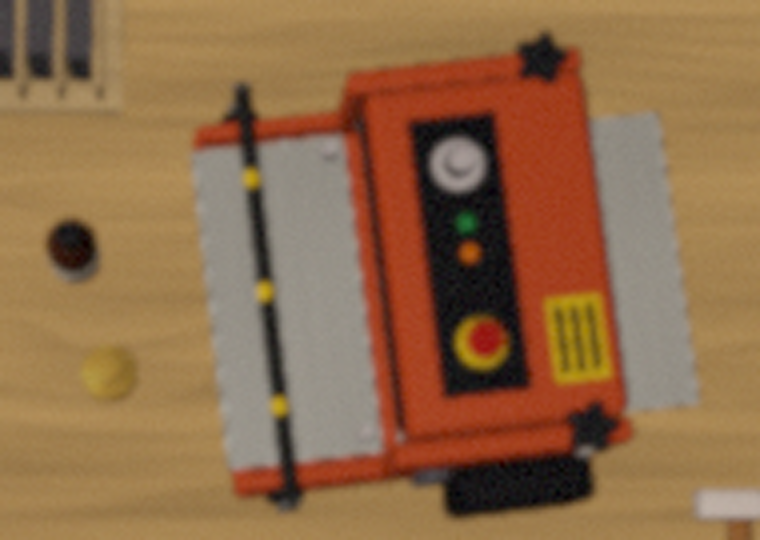

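Both views put the bands within about 3 mm of each other on the z=140 plane, 100 mm apart as specified. I'll work out the frame and approach points.

```bash
cat >> h.py <<'E'
S=[(216,153.33),(239.81,160.86),(264.35,168.87)];T=[(272.42,134.11),(275.85,162.3),(279.5,191)]
B=np.array([tri(a,b)[0] for a,b in zip(S,T)])
ym=(B[0]-B[2])*[1,1,0];ym/=np.linalg.norm(ym);xm=np.array([ym[1],-ym[0],0]);mid=B.mean(0)
def M(p): d=np.array(p)-mid;return np.array([d@xm,d@ym,p[2]-140])
def W(x,y,z): r=mid+x*xm+y*ym;r[2]=z;return r
def rel(target,yaw=None,s=None):
    s=s or ctrl.observe();R=np.array(s['ee_rot']);d=R.T@(target-np.array(s['tool_pos']))/500
    a=0
    if yaw is not None:
        cur=np.degrees(np.arctan2(R[1,0],R[0,0]));a=-((yaw-cur+180)%360-180)/180
    return d,a
YAW=np.degrees(np.arctan2(-xm[1],-xm[0]))
def st():
    s=ctrl.observe();R=np.array(s['ee_rot']);f=np.array(s['ft_force'])
    print('t',s['clock'],'tcp',np.array(s['tool_pos']),'M',M(s['tool_pos']),'F xm,ym,z',f@xm,f@ym,f[2],'open',round(s['opening'],3),'yaw err',np.degrees(np.arctan2(R[1,0],R[0,0]))-YAW)
E
python3 - <<'E'
from h import *
for a,b in zip(S,T): print(tri(a,b))
print(np.diff(B,axis=0),mid,ym,xm,YAW)
st()
print(W(-50,-105,350),rel(W(-50,-105,350),YAW))
print('weight',M(plane("top",236,183,40)),'bottle cap',M(plane("top",228.5,150.5,130)))
E
```

```text
(array([683.79, -14.78, 142.99]), np.float64(0.9093208441963079))
(array([584.15, -26.96, 143.74]), np.float64(0.16414403492153776))
(array([484.78, -39.34, 143.39]), np.float64(0.5135933770099314))
[[-99.64 -12.18   0.75]
 [-99.37 -12.37  -0.35]] [584.24 -27.03 143.38] [ 0.99  0.12 -0.  ] [ 0.12 -0.99  0.  ] 97.0338175870592
t 0.1 tcp [ 158.47 -500.11  230.8 ] M [ 417.38 -480.5    90.8 ] F xm,ym,z -0.5445778143907166 -0.03600267084731492 -0.2010261965868467 open 0.999 yaw err -79.4574916675887
[473.91   9.74 350.  ] (array([ 0.91, -0.78, -0.24]), np.float64(-0.4414305092643815))
weight [-147.78  -42.7  -100.  ] bottle cap [-158.32   62.87  -10.  ]
```

{"api": "arm_command", "payload": {"steps": [[[0, 0, 0, -0.12, 0], [0, 0, 0, -0.24, 0], [255, 0.1, -0.08, -0.24, -0.05], [255, 0.2, -0.17, -0.24, -0.1], [255, 0.3, -0.26, -0.24, -0.15], [255, 0.4, -0.34, -0.24, -0.2], [255, 0.5, -0.43, -0.24, -0.25], [255, 0.6, -0.51, -0.24, -0.3], [255, 0.7, -0.6, -0.24, -0.35], [255, 0.8, -0.68, -0.24, -0.4]]], "squeeze": 20}}

```text
clock: 1.35
tool_pos: [424.1, -74.4, 351.3]
ee_rot: [[0.002, 1.0, 0.0], [1.0, -0.002, 0.001], [0.001, 0.0, -1.0]]
ft_force: [1.4, -0.5, -0.2]
opening: -0.002
```

```bash
python3 -c "
from h import *
st();print(rel(W(-50,-105,350),YAW))"
```

```text
t 1.35 tcp [424.07 -74.36 351.25] M [  27.36 -164.76  211.25] F xm,ym,z 0.6319864128160345 1.339178385955074 -0.21701120833935789 open -0.002 yaw err -7.15641318890458
(array([0.17, 0.1 , 0.  ]), np.float64(-0.03975785104946997))
```

{"api": "arm_command", "payload": {"steps": [[[255, 0.08, 0.05, 0, -0.02], [255, 0.168, 0.1, 0, -0.04], [255, 0.168, 0.1, 0, -0.04], [255, 0.168, 0.1, 0.1, -0.04], [255, 0.168, 0.1, 0.2, -0.04], [255, 0.168, 0.1, 0.2, -0.04]]]}}

```text
clock: 2.1
tool_pos: [471.4, 9.4, 248.7]
ee_rot: [[-0.122, 0.992, -0.007], [0.993, 0.122, 0.002], [0.002, -0.007, -1.0]]
ft_force: [-0.3, 0.0, 0.9]
opening: -0.001
```

```bash
python3 -c "
from h import *
st();print(rel(W(-50,-105,124),YAW))
for n in('wrist','side','top'): cv2.imwrite(f'pics/{n}1.png',vision.grab_frame(n)[:,:,::-1])
"
```

```text
t 2.1 tcp [471.37   9.35 248.74] M [ -49.93 -107.57  108.74] F xm,ym,z -0.07451300380053763 -0.306829602278718 0.8868532141153096 open -0.001 yaw err -0.019586088375675104
(array([-0.  ,  0.01,  0.25]), np.float64(-0.00010881160208700495))
```

View pics/wrist1.png

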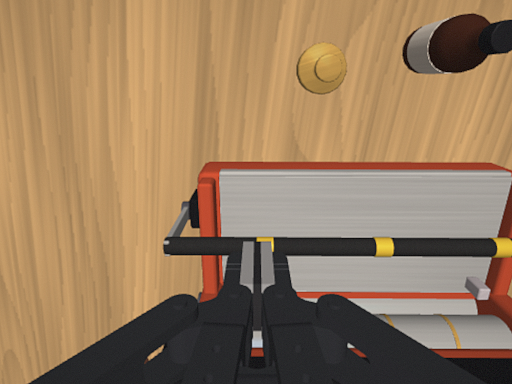

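View pics/side1.png

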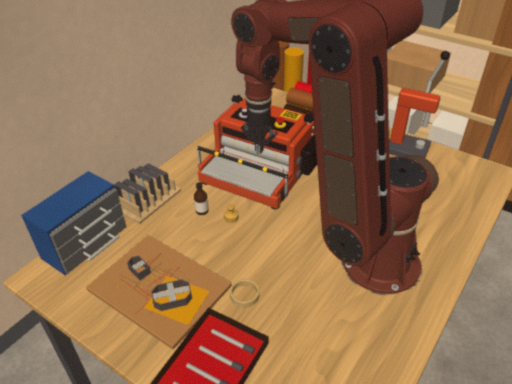

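The wrist view shows the closed fingertips and the bar at row 246, with the bands at columns of about 265, 384 and 503. Nothing is in the way of the descent. I'll use this as an independent check of the bar's position.

```bash
python3 - <<'E'
from h import *
s=ctrl.observe();c=vision.calibration('wrist')
T4=np.eye(4);T4[:3,:3]=s['ee_rot'];T4[:3,3]=s['tool_pos'];P=T4@c['tool_from_camera']
im=cv2.imread('pics/wrist1.png');m=cv2.inRange(cv2.cvtColor(im,cv2.COLOR_BGR2HSV),(22,180,120),(32,255,255))
N,l,stt,ce=cv2.connectedComponentsWithStats(m)
for i in range(1,N):
    if stt[i,4]>30 and 230<ce[i][1]<260:
        u,v=ce[i];d=P[:3,:3]@[(u-c['cx'])/c['fx'],(v-c['cy'])/c['fy'],1]
        for z in(140,): print(stt[i],ce[i],M(P[:3,3]+d*(z-P[2,3])/d[2]))
st()
E
```

```text
[257 237  17   7  74] [265.22 238.85] [ -0.44 -96.67   0.  ]
[374 238  20  18 300] [384.12 246.45] [7.12 7.72 0.  ]
[492 238  20  19 298] [503.11 246.93] [  7.7  112.46   0.  ]
t 2.25 tcp [475.28   9.06 253.36] M [ -49.16 -103.72  113.36] F xm,ym,z -0.4639931670475547 0.7505014780243121 -0.24404980386566066 open 0.001 yaw err 0.001003116351796507
```

```bash
python3 - <<'E'
from h import *
s=ctrl.observe();im=vision.grab_frame('wrist')[:,:,::-1].copy();c=vision.calibration('wrist')
T4=np.eye(4);T4[:3,:3]=s['ee_rot'];T4[:3,3]=s['tool_pos'];P=T4@c['tool_from_camera']
m=cv2.inRange(cv2.cvtColor(im,cv2.COLOR_BGR2HSV),(22,180,120),(32,255,255))
N,l,stt,ce=cv2.connectedComponentsWithStats(m)
for i in range(1,N):
    if stt[i,4]>30 and 220<ce[i][1]<260:
        u,v=ce[i];d=P[:3,:3]@[(u-c['cx'])/c['fx'],(v-c['cy'])/c['fy'],1]
        for z in(140,144): print(stt[i],M(P[:3,3]+d*(z-P[2,3])/d[2]))
st();print(rel(W(-45,-103,124),YAW))
E
```

```text
[251 234  17   7 108] [  -2.53 -102.06    0.  ]
[251 234  17   7 108] [  -4.58 -102.1     4.  ]
[367 234  19  18 294] [3.2  0.25 0.  ]
[367 234  19  18 294] [ 1.06 -1.39  4.  ]
[482 234  21  18 302] [  3.24 102.57   0.  ]
[482 234  21  18 302] [ 1.09 99.33  4.  ]
t 2.3 tcp [475.57   9.11 253.57] M [ -49.18 -103.43  113.57] F xm,ym,z -0.27731661937457286 0.6923107623293445 0.024678629920584838 open 0.002 yaw err 0.008882859948911914
(array([-0.01, -0.  ,  0.26]), np.float64(4.934922193847847e-05))
```

The wrist view agrees to 1–2 mm, with near spacing about 100 mm. Now I'll descend.

{"api": "arm_command", "payload": {"steps": [[[255, 0, 0, 0.05, 0], [255, 0, 0, 0.11, 0], [255, 0, 0, 0.17, 0], [255, 0, 0, 0.22, 0], [255, 0, 0, 0.25, 0], [255, 0, 0, 0.258, 0], [255, -0.01, 0, 0.258, 0], [255, -0.02, 0, 0.258, 0], [255, -0.03, 0, 0.258, 0], [255, -0.03, 0, 0.258, 0]]]}}

```text
clock: 3.55
tool_pos: [478.1, -6.2, 124.8]
ee_rot: [[-0.122, 0.993, 0.004], [0.993, 0.122, 0.0], [-0.0, 0.004, -1.0]]
ft_force: [-0.4, -0.4, -0.3]
opening: 0.003
```

```bash
python3 -c "
from h import *
st();cv2.imwrite('pics/wrist2.png',vision.grab_frame('wrist')[:,:,::-1]);st();print(rel(W(-19,-101,124),YAW))
"
```

```text
t 3.55 tcp [478.05  -6.21 124.82] M [ -33.66 -102.84  -15.18] F xm,ym,z 0.354453737722837 -0.4618748748188017 -0.31421297913489693 open 0.003 yaw err -0.03294478291294922
t 3.6 tcp [477.92  -5.95 124.71] M [ -33.94 -102.94  -15.29] F xm,ym,z 0.7048122181604807 -0.020235932076245685 -0.3486602801383654 open 0.005 yaw err -0.020081342434167482
(array([-0.03,  0.  ,  0.  ]), np.float64(-0.00011156301352315268))
```

View pics/wrist2.png

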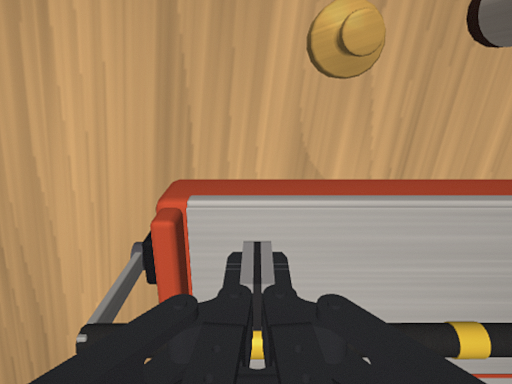

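The fingertips stand in front of the bar, in line with the near band (column 257). I'll creep in and watch the force.

{"api": "arm_command", "payload": {"steps": [[[255, -0.008, 0, 0, 0], [255, -0.016, 0, 0, 0], [255, -0.024, 0, 0, 0], [255, -0.03, 0, 0, 0], [255, -0.03, 0, 0, 0]]]}}

```text
clock: 4.22
tool_pos: [479.8, -21.1, 124.7]
ee_rot: [[-0.122, 0.993, 0.004], [0.993, 0.122, 0.0], [-0.0, 0.004, -1.0]]
ft_force: [0.2, 0.9, 0.9]
opening: 0.002
```

```bash
python3 -c "
from h import *
st()"
```

```text
t 4.225 tcp [479.82 -21.11 124.73] M [ -18.66 -102.91  -15.27] F xm,ym,z -0.8883693177330039 0.2684947979418241 0.8523219576083304 open 0.002 yaw err -0.04391623820200152
```

{"api": "arm_command", "payload": {"steps": [[[255, -0.003, 0, 0, 0], [255, -0.006, 0, 0, 0], [255, -0.006, 0, 0, 0]]]}}

```text
clock: 4.6
tool_pos: [480.2, -24.0, 124.7]
ee_rot: [[-0.122, 0.993, 0.004], [0.993, 0.122, 0.001], [0.0, 0.004, -1.0]]
ft_force: [-0.0, 0.3, -0.0]
opening: 0.002
```

```bash
python3 -c "
from h import *
st()"
```

```text
t 4.6 tcp [480.15 -24.02 124.72] M [ -15.73 -102.94  -15.28] F xm,ym,z -0.33347489317307605 -0.0062454213005048225 -0.026185825168903304 open 0.002 yaw err -0.04330586547996518
```

{"api": "arm_command", "payload": {"steps": [[[255, -0.003, 0, 0, 0], [255, -0.006, 0, 0, 0], [255, -0.006, 0, 0, 0]]]}}

```text
clock: 4.97
tool_pos: [480.5, -26.9, 124.8]
ee_rot: [[-0.122, 0.993, 0.004], [0.993, 0.122, 0.001], [0.001, 0.004, -1.0]]
ft_force: [-0.6, 2.3, 1.9]
opening: -0.001
```

```bash
python3 -c "
from h import *
for i in range(4): st(); vision.grab_frame('wrist')"
```

```text
t 4.975 tcp [480.52 -26.88 124.75] M [ -12.85 -102.92  -15.25] F xm,ym,z -2.352437254397584 -0.30031265561666165 1.9146184464629374 open -0.001 yaw err -0.04119005264874431
t 5.025 tcp [480.53 -26.87 124.76] M [ -12.85 -102.91  -15.24] F xm,ym,z -1.9571554656874544 -0.08749068877547513 2.307101405232269 open -0.001 yaw err -0.04145308788937996
t 5.075 tcp [480.51 -26.9  124.73] M [ -12.83 -102.93  -15.27] F xm,ym,z -2.32334968961515 1.0608846255194766 1.7928254844690146 open 0.003 yaw err -0.04068369281979756
t 5.125 tcp [480.53 -26.87 124.73] M [ -12.86 -102.92  -15.27] F xm,ym,z -3.21041470914757 0.40076900519843633 2.781060137484946 open 0.0 yaw err -0.03942527986173161
```

Contact shows about 2.4 N inwards at M x=-12.9, roughly 2 mm of travel by the spring law. There's also about 2 N upwards, so I'll push a little further and check again.

{"api": "arm_command", "payload": {"steps": [[[255, -0.003, 0, 0, 0], [255, -0.006, 0, 0, 0], [255, -0.006, 0, 0, 0]]]}}

```text
clock: 5.55
tool_pos: [480.9, -29.8, 124.8]
ee_rot: [[-0.122, 0.993, 0.004], [0.993, 0.122, 0.001], [0.001, 0.004, -1.0]]
ft_force: [-0.1, 4.7, 4.2]
opening: 0.002
```

```bash
python3 -c "
from h import *
for i in range(4): st(); im=vision.grab_frame('side')
cv2.imwrite('pics/side3.png',cv2.resize(im[100:210,190:310,::-1],None,fx=5,fy=5,interpolation=cv2.INTER_CUBIC))"
```

```text
t 5.55 tcp [480.9  -29.81 124.77] M [  -9.9  -102.9   -15.23] F xm,ym,z -4.714586952433612 0.43937657436775657 4.239360090331411 open 0.002 yaw err -0.04163239743715508
t 5.6 tcp [480.89 -29.81 124.76] M [  -9.89 -102.92  -15.24] F xm,ym,z -4.957696354933269 -0.011605979055343682 3.480889047759157 open 0.002 yaw err -0.0421880102023664
t 5.65 tcp [480.86 -29.79 124.75] M [  -9.92 -102.94  -15.25] F xm,ym,z -3.962710770773553 -0.22682364460946156 3.6408257015871457 open -0.0 yaw err -0.041372618621423385
t 5.7 tcp [480.91 -29.81 124.78] M [  -9.9  -102.9   -15.22] F xm,ym,z -4.250138723427606 -0.35085811070811496 3.772462879436358 open 0.003 yaw err -0.040248346792125744
```

View pics/side3.png

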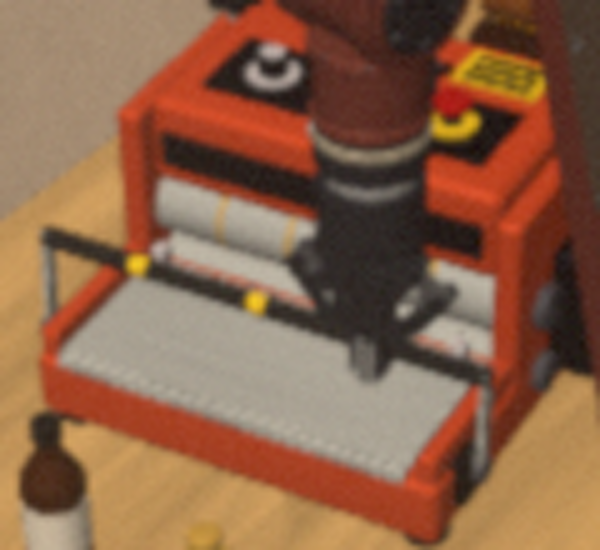

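Force rose 0.67 N/mm as the spring law predicts, so travel is now about 5.4 mm. I'll go about 2.5 mm further and hold.

{"api": "arm_command", "payload": {"steps": [[[255, -0.003, 0, 0, 0], [255, -0.005, 0, 0, 0], [255, -0.005, 0, 0, 0], [255, -0.005, 0, 0, 0]]]}}

```text
clock: 6.25
tool_pos: [481.1, -32.0, 124.8]
ee_rot: [[-0.122, 0.993, 0.004], [0.993, 0.122, 0.001], [0.001, 0.004, -1.0]]
ft_force: [-0.4, 5.7, 4.1]
opening: -0.002
```

```bash
python3 -c "
from h import *
for i in range(4): st(); im=vision.grab_frame('side')
print(rel(W(-7.5,-40,124.8),YAW),rel(W(-7.5,103,124.8),YAW))"
```

```text
t 6.25 tcp [481.15 -32.04 124.77] M [  -7.66 -102.93  -15.23] F xm,ym,z -5.666557454845413 0.2896535153521016 4.089077017779768 open -0.002 yaw err -0.02541024991992913
t 6.3 tcp [481.15 -32.03 124.79] M [  -7.66 -102.92  -15.21] F xm,ym,z -6.605891711682362 0.024108507754447412 3.6615980939598667 open 0.005 yaw err -0.02517108477451302
t 6.35 tcp [481.16 -32.02 124.79] M [  -7.67 -102.91  -15.21] F xm,ym,z -5.592300000044886 0.31262993052377197 4.0491701805987645 open -0.002 yaw err -0.023180747500447296
t 6.4 tcp [481.18 -32.01 124.79] M [  -7.68 -102.9   -15.21] F xm,ym,z -5.297773720799013 0.2707782098169264 4.716491777231173 open 0.003 yaw err -0.024250017637257315
(array([-0.  ,  0.13,  0.  ]), np.float64(-0.00014402752877787052)) (array([-0.  ,  0.41,  0.  ]), np.float64(-0.00014402752877787052))
```

Travel is about 7.5 mm at 6 N, tripped. Next comes a first slide of 30 mm, then a check.

{"api": "arm_command", "payload": {"steps": [[[255, -0.001, 0.01, 0, 0], [255, -0.001, 0.02, 0, 0], [255, -0.001, 0.03, 0, 0], [255, -0.001, 0.04, 0, 0], [255, -0.001, 0.05, 0, 0], [255, -0.001, 0.06, 0, 0]]]}}

```text
clock: 7.2
tool_pos: [509.2, -28.4, 124.0]
ee_rot: [[-0.122, 0.993, -0.0], [0.993, 0.122, 0.002], [0.002, 0.0, -1.0]]
ft_force: [-5.4, 4.8, 1.0]
opening: 0.001
```

```bash
python3 -c "
from h import *
for i in range(4): st(); im=vision.grab_frame('side')
print(rel(W(-7.5,103,124.8),YAW))"
```

```text
t 7.2 tcp [509.24 -28.37 123.95] M [ -7.86 -74.61 -16.05] F xm,ym,z -5.4687357337132525 -4.808915449442234 0.9682995471882144 open 0.001 yaw err -0.01881231056906074
t 7.25 tcp [509.85 -28.36 123.97] M [ -7.78 -73.99 -16.03] F xm,ym,z -5.718284026939893 -3.67596217272096 -0.38804441523142463 open -0.003 yaw err -0.02014982802259624
t 7.3 tcp [509.79 -28.37 123.99] M [ -7.79 -74.06 -16.01] F xm,ym,z -6.431517624386306 -1.820264406969124 -1.0029783058446895 open -0.005 yaw err -0.013898420683986501
t 7.35 tcp [509.81 -28.36 124.  ] M [ -7.79 -74.04 -16.  ] F xm,ym,z -6.101098480144155 -1.6551728384477746 -0.4066575309584546 open -0.003 yaw err -0.011449943389635564
(array([-0.  ,  0.35, -0.  ]), np.float64(-6.244080257526245e-05))
```

The upward force was only friction, since it vanished while sliding. The push holds at 6 N, so I'll slide on.

{"api": "arm_command", "payload": {"steps": [[[255, -0.001, 0.015, 0, 0], [255, -0.001, 0.03, 0, 0], [255, -0.001, 0.045, 0, 0], [255, -0.001, 0.06, 0, 0], [255, -0.001, 0.075, 0, 0], [255, -0.001, 0.09, 0, 0], [255, -0.001, 0.105, 0, 0], [255, -0.001, 0.12, 0, 0], [255, -0.001, 0.135, 0, 0], [255, -0.001, 0.148, 0, 0]]]}}

```text
clock: 8.65
tool_pos: [581.8, -19.3, 123.1]
ee_rot: [[-0.122, 0.992, -0.003], [0.992, 0.122, 0.003], [0.003, -0.002, -1.0]]
ft_force: [-4.7, 4.2, 0.2]
opening: -0.005
```

```bash
python3 -c "
from h import *
for i in range(4): st(); im=vision.grab_frame('wrist')
cv2.imwrite('pics/wrist4.png',im[:,:,::-1])
print(rel(W(-7.5,103,124.8),YAW))"
```

```text
t 8.65 tcp [581.83 -19.34 123.1 ] M [ -7.92  -1.45 -16.9 ] F xm,ym,z -4.734911951622203 -4.111478329665795 0.18213409209510362 open -0.005 yaw err -0.0011636080053136766
t 8.7 tcp [582.58 -19.31 123.11] M [ -7.87  -0.71 -16.89] F xm,ym,z -6.146666251221833 -2.156793489008683 0.7694843595347229 open 0.001 yaw err -0.0021791550289833594
t 8.75 tcp [582.55 -19.32 123.14] M [ -7.85  -0.74 -16.86] F xm,ym,z -5.172979665593419 0.6734300616928767 -1.2756947516309767 open 0.004 yaw err 0.006099647231195604
t 8.8 tcp [582.51 -19.35 123.15] M [ -7.83  -0.78 -16.85] F xm,ym,z -4.627457919207319 -0.98532902300509 -2.438185916147111 open -0.004 yaw err 0.007903595049029377
(array([-0.  ,  0.21, -0.  ]), np.float64(5.092618192826926e-05))
```

View pics/wrist4.png

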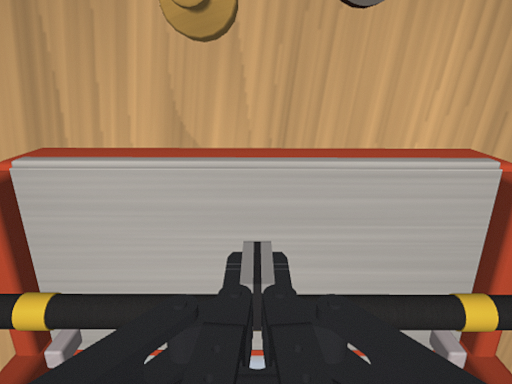

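The fingers are at the middle band, with the other two bands symmetric at columns 33 and 477. The push reads about 5.2 N, so I'll add 0.5 mm and carry on.

{"api": "arm_command", "payload": {"steps": [[[255, -0.002, 0.012, -0.001, 0], [255, -0.002, 0.024, -0.001, 0], [255, -0.002, 0.036, -0.001, 0], [255, -0.002, 0.048, -0.001, 0], [255, -0.002, 0.06, -0.001, 0], [255, -0.002, 0.072, -0.001, 0], [255, -0.002, 0.084, -0.001, 0], [255, -0.002, 0.096, -0.001, 0], [255, -0.002, 0.108, -0.001, 0]]]}}

```text
clock: 9.98
tool_pos: [634.7, -13.2, 122.5]
ee_rot: [[-0.123, 0.992, -0.005], [0.992, 0.123, 0.004], [0.005, -0.004, -1.0]]
ft_force: [-5.0, 4.8, -0.2]
opening: 0.0
```

```bash
python3 -c "
from h import *
for i in range(4): st(); im=vision.grab_frame('wrist')
print(rel(W(-7.5,102,124.8),YAW))"
```

```text
t 9.975 tcp [634.75 -13.15 122.52] M [ -7.59  51.82 -17.48] F xm,ym,z -5.3795807192409875 -4.361063131237673 -0.1958032824894908 open 0.0 yaw err 0.02385921659754331
t 10.025 tcp [635.42 -13.12 122.51] M [ -7.54  52.49 -17.49] F xm,ym,z -6.1067441251947425 -3.077326670708235 -0.2310363747101269 open 0.0 yaw err 0.02722566286452377
t 10.075 tcp [635.4  -13.13 122.55] M [ -7.53  52.47 -17.45] F xm,ym,z -5.963740919032097 -2.1461287721969238 -0.5318304684821279 open -0.0 yaw err 0.032994717263761686
t 10.125 tcp [635.39 -13.12 122.58] M [ -7.54  52.46 -17.42] F xm,ym,z -6.273215444696446 -0.7929924951896761 -1.0721008212459475 open 0.003 yaw err 0.033091640962041424
(array([-0. ,  0.1, -0. ]), np.float64(0.0001873147078792196))
```

{"api": "arm_command", "payload": {"steps": [[[255, -0.001, 0.014, -0.002, 0], [255, -0.001, 0.028, -0.002, 0], [255, -0.001, 0.042, -0.002, 0], [255, -0.001, 0.056, -0.002, 0], [255, -0.001, 0.07, -0.002, 0], [255, -0.001, 0.084, -0.002, 0], [255, -0.001, 0.1, -0.002, 0], [255, -0.001, 0.1, -0.002, 0], [255, -0.001, 0.1, -0.002, 0], [255, -0.001, 0.1, -0.002, 0]]]}}

```text
clock: 11.42
tool_pos: [684.6, -6.9, 122.4]
ee_rot: [[-0.124, 0.992, -0.005], [0.992, 0.124, 0.005], [0.005, -0.004, -1.0]]
ft_force: [-0.5, 5.9, -3.4]
opening: 0.001
```

```bash
python3 -c "
from h import *
for i in range(4): st(); im=vision.grab_frame('wrist')
cv2.imwrite('pics/wrist5.png',im[:,:,::-1])
print(rel(W(-50,106,124.8),YAW))"
```

```text
t 11.425 tcp [684.56  -6.89 122.4 ] M [ -7.7  102.03 -17.6 ] F xm,ym,z -5.870640609887268 0.2420999878511791 -3.429781352423415 open 0.001 yaw err 0.06274950480937491
t 11.475 tcp [684.55  -6.87 122.37] M [ -7.72 102.02 -17.63] F xm,ym,z -5.675503421851359 0.5874624487651502 -1.9198840090935163 open -0.004 yaw err 0.06128825232747204
t 11.525 tcp [684.56  -6.86 122.4 ] M [ -7.73 102.03 -17.6 ] F xm,ym,z -5.577137549122245 -0.20736804399300804 -3.029898766991764 open 0.0 yaw err 0.06446089444446557
t 11.575 tcp [684.54  -6.91 122.37] M [ -7.69 102.01 -17.63] F xm,ym,z -4.750668656444964 0.31454731036681555 -1.5174554169411687 open 0.001 yaw err 0.061082182583788835
(array([ 0.08,  0.01, -0.  ]), np.float64(0.0003387459551381274))
```

View pics/wrist5.png

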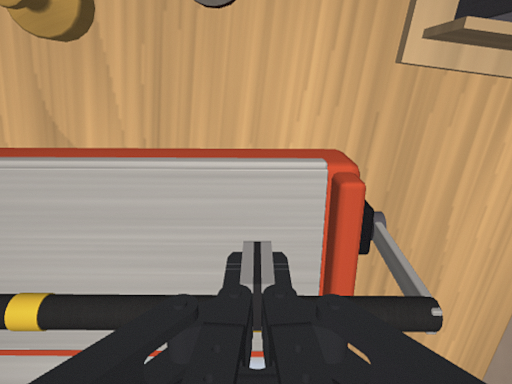

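The fingers have been over the far band, still tripped at about 5.6 N, for over 0.5 s. I'll back straight out towards the feed side, then go up.

{"api": "arm_command", "payload": {"steps": [[[255, 0.012, 0.004, 0, 0], [255, 0.03, 0.004, 0, 0], [255, 0.055, 0.004, 0, 0], [255, 0.08, 0.004, 0, 0], [255, 0.09, 0.004, -0.03, 0], [255, 0.09, 0.004, -0.1, 0], [255, 0.09, 0.004, -0.2, 0], [255, 0.09, 0.004, -0.3, 0], [255, 0.09, 0.004, -0.36, 0], [255, 0.09, 0.004, -0.36, 0]]]}}

```text
clock: 12.88
tool_pos: [683.1, 37.1, 306.6]
ee_rot: [[-0.124, 0.992, 0.001], [0.992, 0.124, 0.004], [0.004, 0.002, -1.0]]
ft_force: [0.2, 0.5, -0.4]
opening: -0.0
```

```bash
python3 - <<'E'
from h import *
st()
for n in('wrist','side','top'): cv2.imwrite(f'pics/{n}6.png',vision.grab_frame(n)[:,:,::-1])
s=ctrl.observe();print(np.array(s['qvel']));st()
a=cv2.imread('pics/side0.png');b=cv2.imread('pics/side6.png')
print(np.array([plane('side',u,v,140) for u,v in S]))
m=cv2.inRange(cv2.cvtColor(b,cv2.COLOR_BGR2HSV),(20,120,110),(35,255,255))
N,l,stt,ce=cv2.connectedComponentsWithStats(m)
for i in range(1,N):
    if 200<ce[i][0]<275 and 140<ce[i][1]<175: print(stt[i,4],ce[i])
cv2.imwrite('pics/cmp.png',np.vstack([a[110:310,20:300],b[110:310,20:300]]))
E
```

```text
t 12.875 tcp [683.11  37.12 306.62] M [-51.56 105.98 166.62] F xm,ym,z -0.4239375066161582 0.2849646744124729 -0.4395333786223218 open -0.0 yaw err 0.06334840281576248
[-0.08  0.59 -0.81 -0.04  0.06 -0.02]
t 13.025 tcp [681.52  37.17 302.06] M [-51.81 104.41 162.06] F xm,ym,z -0.022833003545453832 0.45461722900587404 -1.1448489630343208 open 0.003 yaw err 0.05953270377314368
[[686.9  -17.61 140.  ]
 [587.08 -30.81 140.  ]
 [487.42 -42.71 140.  ]]
19 [216.11 153.42]
21 [239.81 160.86]
23 [264.35 168.87]
```

View pics/side6.png

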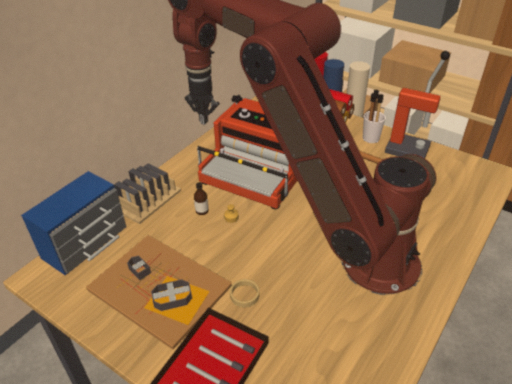

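View pics/top6.png

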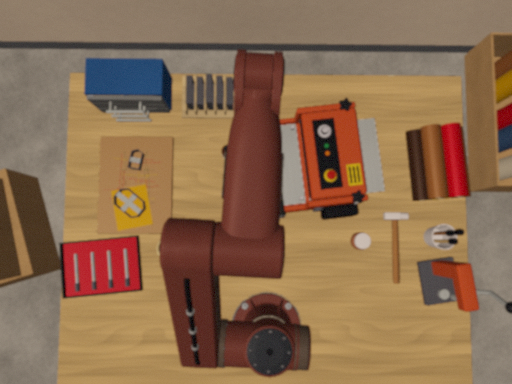

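The bar is back at rest: the bands are at the same pixels as at the start, within 0.1 px. The bottle, weight, dies and tape in the side view, and the jar and mallet in the top view, stand where they were. The arm is clear at z of about 300, so I'm handing in.

```bash
python3 -c "
from rig import job
print(job.job_done())"
```

```text
the job is handed in; nothing more can be done
None
```

I tested the trip bar from the near band to the far band, let it spring back, moved clear and handed in at about 13 s of the 48 s allowed. No verdict was reported.

- **Push:** I pushed at the near band (103 mm short of the middle band) until the force read about 6 N, which is about 7.5 mm of travel by the spring law. That is about half the travel, past the 4.4 mm trip point and short of the 13.6 mm stop.
- **Slide:** I slid past the middle band to 102 mm beyond it, at the far band. At every stop the push read about 4.6–6.6 N, roughly 6–8 mm of travel. The travel is worked out from force, as I could not read the bar's angle directly.
- **Release:** I held it at the far band for over 0.5 s, backed straight out to the feed side and rose to about 300 mm.
- **Final checks:**
  - The bands are back at their starting pixels in the side view, within 0.1 px.
  - All bystanders look unmoved by eye.
  - The wrist force was near zero.
- **Disagreements:**
  - My first wrist-camera check was up to 12 mm off because the arm was still settling; once it had settled, it agreed with the other two cameras to 1–2 mm.
  - The bands measured 3 mm higher than the 140 mm given, which I put down to seeing the top of the bar and the 2 mm calibration.

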